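# Screw the pour spout onto the oil canister

### The job

Fit the red pour spout to the green oil canister: set it upright on the canister's neck, turn it gently backwards (anticlockwise seen from above) until you feel the thread drop into place, then screw it down clockwise until it is fully home, and let go. Do not force it: neither wrench the canister round in its cradle nor push it hard down into its sprung pad, and leave the mug, scraper, bottle and box of tins alone.

Things in the scene. Friction and masses are not known exactly. Their poses are not given: they have to be found in the camera images.
- spout: Red plastic screw-on pour spout, 60 g, loose, standing upright on the glass shelf left or right of the canister. Origin: centre of its underside, z up its screw axis. Ribbed round collar 62 mm across, 35 mm high, hollow from below up to 32 mm; above it a grip block and a bent beak, 97 mm high in all, leaning to +x (beak's end 26 mm off the axis).
- spout_grip (a point): Centre of the spout's grip block, on its axis 53 mm above its underside, axes as spout. The block is 44 mm long along x, 26 mm thick along y and 36 mm high (35 to 71 mm above the underside), to be gripped on its two faces 26 mm apart with the fingertips kept above the collar. Inside the collar are three lugs, 120 degrees apart, unseen; a 42 mm neck passes between them.
- shoulder (a point): Point on the canister's axis at its flat top, 183 mm above the work surface, z up. Canister: green, 92 mm across, 95 mm high, in a square dark steel cradle (120 mm, four posts) fixed on the glass shelf; yaw as the cradle. Height of the spout's underside above this point: 17 mm while its lugs ride on top of the thread, 7 mm once dropped into the thread's start, 3.5 mm fully home.
- neck_top (a point): Centre of the top of the canister's plain metal neck, 33 mm above the shoulder. Neck 40 mm across, tapering to 28 mm over its top 7 mm; three-start thread, 50 mm across, its angle different each time and not told. The lugs drop 10 mm, within a window of only 14 degrees; turned further back they meet a wall. After the drop some 60 degrees clockwise lead to a hard stop.
- mark (a point): Yellow strip on the cradle, 56 mm from the canister's axis on the cradle's -x side. With the spout set down so that its beak points over this strip (or 120 degrees either side of it), the drop comes after 15 to 85 degrees of turning backwards (anticlockwise from above) under light pressure. Turned clockwise before the drop, the lugs jam on teeth on top of the thread.
- canister (a joint): Twist of the canister in its cradle, rad, 0 at rest, positive clockwise from above. The rubber seat yields like a torsion spring of 4 N m per rad. More than 0.12 rad (about 0.5 N m) counts as wrenching it.
- pad (a joint): How far the canister is pushed down into its sprung pad, m, 0 at rest. It starts to yield at about 2 N and then 1.5 N per mm. More than 10 mm (some 17 N) is pushing too hard.
- mug: Olive ceramic mug, empty, 80 mm across, 88 mm high, handle towards its +y. Origin at the centre of its underside. A bystander.
- scraper: Stainless scraper with black handle, 140 mm long along x, blade 100 mm wide, 15 mm high, lying on the shelf at the far right. Origin under its middle. A bystander.
- amber_bottle: Amber glass bottle, 60 mm across, 100 mm high, at the right end of the shelf. Origin at the centre of its underside. A bystander.
- tin_box: Clear acrylic box, 130 x 170 x 85 mm high, sliding front door, four small tins inside, fixed at the left end of the glass shelf. Shelf: its top 70 mm above the work surface, from 440 to 760 mm ahead of the robot base. Origin at the centre of its underside. A bystander.
There are look-alikes about, which are no part of the job. Of the things like the spout, leave any that is blue; of the rest the larger one is meant.

How it is judged:
By the outcome, as a careful person would: the job done as asked, in the order asked, and still so for the second after the job is handed in, with the robot touching nothing.
It also fails if it takes over 72 s, if anything falls off the work surface, if the arm or the gripper's body presses on something with over 40 N, if the wrist force passes 120 N, or if a joint passes its speed limit or range.

### The arm

A 6-joint arm with a two-finger parallel gripper is mounted at the origin on the work surface. World frame = base frame: x ahead of the robot, y to its left, z up, the work surface at z = 0. Lengths are in mm, angles in rad, forces in N, time in s.
With the tool pointing down it reaches from about 300 to 775 mm from the base axis. Payload 14.6 kg.
Tool frame: the origin (TCP) lies between the finger pads; the fingertips stand 22 mm ahead of it and the grasp point (between the pads) lies 3 mm ahead of it (tip_reach is the distance from the TCP to the fingertips, in mm); z points along the fingers, y is the line along which they close (so a half turn about z gives the same grasp; the last joint's range is limited). The gripper opens to 94 mm and grips with 3 to 60 N. Pads are 16 mm wide; open, the fingers measure 119 mm over their backs; the gripper's body (75 mm by 177 mm) begins 78 mm behind the grasp point.
Start: joints at [1.177, 0.3, 1.521, -0, 1.321, -0.067], TCP at [176.555, 520.882, 227.446] pointing down, gripper open.
Joint ranges: [-3.03, 3.03], [-0.79, 2.21], [0.23, 2.52], [-1.04, 4.18], [0, 3.07], [-2.55, 2.55]. Speed limits (rad/s): [2.22, 2.22, 2.57, 3.14, 3.14, 3.14].

### API

Orientations are given as [roll, pitch, yaw] about the fixed x, y, z axes, in that order (R = Rz(yaw) Ry(pitch) Rx(roll)).
In Python, from station import move_to, line_to, goto_joints, command_gripper, sleep, solve_ik, camera, IKError, finish_job, recognise, read_t, read_joint_positions, read_joint_velocities, read_joint_efforts, read_position, read_eef_rot, read_force, read_ft_torque, read_finger_gap, read_grasp_force, tip_reach gives the robot as it stands. Calls block until the motion is done:
- move_to(position, orientation): joint-space move of the TCP to a pose.
- line_to(position, rot=None, v=150): straight line of the TCP; rot=None keeps the orientation; v is the mean speed in mm/s.
- goto_joints(angles): joint-space move.
- command_gripper(opening, effort=None): opening from 0.0 (shut) to 1.0 (fully open); effort is the grip in N (None keeps the last); returns when the fingers have stopped.
- sleep(seconds).
- solve_ik(position, orientation): joint angles nearest the present ones, or None.
- camera(name): name is "scene" or "top"; returns a dict with "color" (400x640x3 uint8, blue, green, red), "depth" (400x640 float32, mm along the optical axis (not along the pixel's ray), 0 where there is no reading), "fx", "fy", "cx", "cy" (pixels), "distortion" ([k1, k2, p1, p2, k3] as OpenCV has them; the pictures are not rectified), "R" (3x3) and "t" (3): a world point X has camera coordinates R X + t. Camera axes: x right, y down, z forward; pixel columns grow to the right and rows downward; lengths in mm; the calibration is good to about 2 mm. A picture is of the moment at which its call begins.
A pose or a line that the arm cannot do raises IKError and nothing moves.
- finish_job(): hands the job in; it is judged then, once.
Trained networks look in the newest picture that a camera, given by its name, has taken for a name from the list of things; names that differ only in an ending like _2 or _b are one class to them, and where a whole thing is asked for, a point or a joint stands for the part that bears it (a point fixed in the world has none). Each returns a list of dicts, best first, with "conf" (0 to 1); they miss things now and then, are a little off and sometimes report something else, mostly with a low value. They report only what shows in the picture. A call takes as long as a camera call. They do not tell look-alikes from the thing itself.
- recognise(camera, thing): "centre" ([x, y, z] in mm, in world coordinates, good to about 4 mm: the middle of the surface that is visible of it).
Readings, each from a call of its own:
- read_t(): time.
- read_joint_positions(): joint angles.
- read_joint_velocities(): joint speeds.
- read_joint_efforts(): joint torques, N m.
- read_position(): TCP position.
- read_eef_rot(): TCP orientation.
- read_force(): force on the tool from outside, world axes, zero at the start.
- read_ft_torque(): the same for the moment, N m.
- read_finger_gap(): opening from 0.0 (shut) to 1.0 (fully open).
- read_grasp_force(): force on a finger pad.
Only numpy, scipy, OpenCV 4.12 (cv2) and the standard library are available. Lean on these libraries where they do the work, as an engineer would, in place of code of your own. Each camera call takes 0.05 s, during which the arm holds its last target. There are 200 camera calls.

## Working session

There is one attempt and no reset: what is moved stays moved. The work goes in short steps, each a Python script; the robot and the scene stay as the last script left them, time stands still between calls to the robot, and variables do not carry over. Pictures are saved under pics/ and viewed, at most 10 in all, crops included, and the job is handed in when it is done.

```bash
mkdir -p pics; ls
python3 - <<'E'
from station import *
import cv2
for n in ("scene","top"):
    c=camera(n); cv2.imwrite(f"pics/{n}0.png",c["color"])
    print(n,c["fx"],c["cx"],c["cy"],c["distortion"],c["R"],c["t"])
    for th in ("spout","spout_grip","shoulder","neck_top","mark","mug","amber_bottle","tin_box","scraper"):
        try: print(th,[(round(d["conf"],2),[round(float(x)) for x in d["centre"]]) for d in recognise(n,th)])
        except Exception as e: print(th,e)
print(read_t(),read_eef_rot(),tip_reach() if callable(tip_reach) else tip_reach)
E
```

```text
pics
scene 432.7309600977541 322.70082441308733 196.71609314441667 [-0.0328991  0.         0.         0.         0.       ] [[-0.85224192  0.52314708 -0.00091649]
 [ 0.37863846  0.61561687 -0.6911214 ]
 [-0.36099393 -0.58934965 -0.7227381 ]] [ 506.85317157 -136.24852417 1462.17323645]
spout [(0.87, [601, -233, 113]), (0.78, [835, -169, 38]), (0.45, [385, -217, 36])]
spout_grip [(0.79, [832, -172, 41]), (0.77, [389, -218, 38]), (0.62, [598, -230, 114])]
shoulder [(0.69, [583, -22, 168])]
neck_top [(0.58, [582, -17, 167])]
mark [(0.74, [586, -15, 126])]
mug [(0.68, [596, 264, 125])]
amber_bottle [(0.65, [688, -328, 125]), (0.57, [598, 266, 124]), (0.16, [597, -230, 109])]
tin_box [(0.75, [656, 469, 158])]
scraper [(0.62, [563, -425, 80])]
top 452.5059144637229 307.37989757535337 200.88056449560997 [-0.09586458  0.          0.          0.          0.        ] [[ 0.00513292 -0.99984427  0.0168843 ]
 [-0.99359951 -0.00700474 -0.11274284]
 [ 0.11284355 -0.01619753 -0.99348074]] [  -1.95709559  600.74471722 1218.03399056]
spout [(0.54, [590, -239, 138]), (0.53, [815, -178, 55]), (0.5, [378, -221, 52])]
spout_grip [(0.76, [588, -242, 139]), (0.52, [816, -175, 54]), (0.47, [380, -223, 48])]
shoulder [(0.64, [562, -47, 185])]
neck_top [(0.84, [566, -43, 182])]
mark [(0.62, [560, -38, 88])]
mug [(0.88, [595, 271, 97])]
amber_bottle [(0.93, [673, -338, 140]), (0.49, [558, -423, 83])]
tin_box [(0.7, [633, 446, 157]), (0.22, [564, -41, 187]), (0.2, [558, -40, 185])]
scraper [(0.25, [594, 272, 99])]
1.0 [-3.14148872e+00 -4.90071541e-06  2.81479253e+00] 22.0
```

View pics/top0.png

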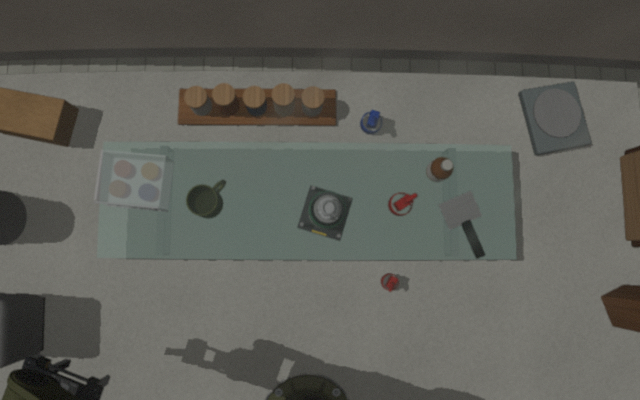

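View pics/scene0.png

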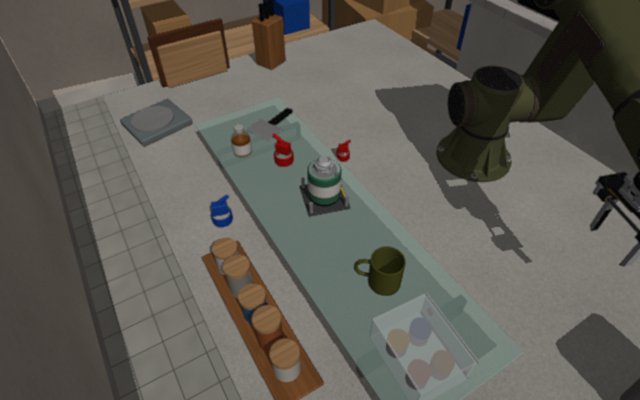

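Three candidates for the spout appear in top: red on the glass shelf (402,204), small red on the table (390,283), blue (372,122). The shelf one fits: it is red, the larger red one, and standing on the shelf right of the canister. The cradle is at (325,212), with its yellow strip at (319,233). I'll confirm this in an enlarged crop.

```bash
cat > h.py <<'E'
from station import *
import numpy as np, cv2
def px2w(c,uv,z):
    K=np.array([[c["fx"],0,c["cx"]],[0,c["fy"],c["cy"]],[0,0,1]])
    p=cv2.undistortPoints(np.array(uv,float).reshape(-1,1,2),K,np.array(c["distortion"])).reshape(-1,2)
    R=np.array(c["R"]);t=np.array(c["t"])
    d=np.c_[p,np.ones(len(p))]@R; o=-R.T@t
    return o+d*((z-o[2])/d[:,2])[:,None]
def w2px(c,X):
    K=np.array([[c["fx"],0,c["cx"]],[0,c["fy"],c["cy"]],[0,0,1]])
    return cv2.projectPoints(np.array(X,float).reshape(-1,3),cv2.Rodrigues(np.array(c["R"]))[0],np.array(c["t"]),K,np.array(c["distortion"]))[0].reshape(-1,2)
def cloud(c,mask):
    v,u=np.where(mask&(c["depth"]>0)); d=c["depth"][v,u]
    K=np.array([[c["fx"],0,c["cx"]],[0,c["fy"],c["cy"]],[0,0,1]])
    p=cv2.undistortPoints(np.c_[u,v].astype(float).reshape(-1,1,2),K,np.array(c["distortion"])).reshape(-1,2)
    return (np.c_[p,np.ones(len(p))]*d[:,None]-np.array(c["t"]))@np.array(c["R"])
E
python3 - <<'E'
from h import *
ims=[]
for n,boxs in (("top",[(375,180),(298,188)]),("scene",[(260,130),(300,155)])):
    c=camera(n); im=c["color"].copy(); row=[]
    hsv=cv2.cvtColor(im,cv2.COLOR_BGR2HSV)
    red=((hsv[...,0]<8)|(hsv[...,0]>172))&(hsv[...,1]>150)&(hsv[...,2]>50)
    P=cloud(c,red); P=P[(P[:,2]>65)&(P[:,2]<185)&(np.abs(P[:,1]+235)<60)&(np.abs(P[:,0]-595)<70)]
    for lo,hi in((75,108),(108,135),(135,148),(148,175)):
        q=P[(P[:,2]>lo)&(P[:,2]<hi)]
        if len(q)>3: print(n,"red",lo,len(q),q.mean(0).round(1),q.min(0).round(),q.max(0).round())
    yel=(abs(hsv[...,0].astype(int)-25)<8)&(hsv[...,1]>150)&(hsv[...,2]>60)
    yel[:,:290]=0;yel[:,360:]=0
    q=cloud(c,yel); print(n,"yel",len(q),np.median(q,0).round(1) if len(q) else '')
    for (x,y) in boxs: row.append(cv2.resize(im[y:y+60,x:x+66],None,fx=6,fy=6,interpolation=cv2.INTER_CUBIC)[:300])
    ims.append(np.hstack(row))
cv2.imwrite("pics/crop1.png",cv2.convertScaleAbs(np.vstack(ims),alpha=1.5))
E
```

```text
top red 135 68 [ 585.  -236.3  140.6] [ 572. -262.  136.] [ 603. -222.  148.]
top red 148 41 [ 596.9 -252.8  158.2] [ 586. -266.  149.] [ 605. -241.  169.]Traceback (most recent call last):
  File "<stdin>", line 13, in <module>
  File "h.py", line 15, in cloud
    p=cv2.undistortPoints(np.c_[u,v].astype(float).reshape(-1,1,2),K,np.array(c["distortion"])).reshape(-1,2)
      ~~~~~~~~~~~~~~~~~~~^^^^^^^^^^^^^^^^^^^^^^^^^^^^^^^^^^^^^^^^^^^^^^^^^^^^^^^^^^^^^^^^^^^^^^
cv2.error: OpenCV(4.12.0) /io/opencv/modules/calib3d/src/undistort.dispatch.cpp:347: error: (-215:Assertion failed) CV_IS_MAT(_src) && CV_IS_MAT(_dst) && (_src->rows == 1 || _src->cols == 1) && (_dst->rows == 1 || _dst->cols == 1) && _src->cols + _src->rows - 1 == _dst->rows + _dst->cols - 1 && (CV_MAT_TYPE(_src->type) == CV_32FC2 || CV_MAT_TYPE(_src->type) == CV_64FC2) && (CV_MAT_TYPE(_dst->type) == CV_32FC2 || CV_MAT_TYPE(_dst->type) == CV_64FC2) in function 'cvUndistortPointsInternal'
```

Run:
```python
from h import *
ims=[]
for n,boxs in (("top",[(375,180),(298,188)]),("scene",[(260,130),(300,155)])):
    c=camera(n); im=c["color"].copy(); row=[]
    hsv=cv2.cvtColor(im,cv2.COLOR_BGR2HSV)
    if n=="top": print(hsv[230:236,319])
    A=cloud(c,np.ones((400,640),bool))
    C=A[np.hypot(A[:,0]-563,A[:,1]+43)<70]
    for lo,hi in((178,189),(189,205),(205,214),(213,222)):
        q=C[(C[:,2]>lo)&(C[:,2]<hi)]
        if len(q)>3: print(n,"can",lo,len(q),q.mean(0).round(1),((q.min(0)+q.max(0))/2).round(1),np.ptp(q,0).round())
    yel=(abs(hsv[...,0].astype(int)-25)<9)&(hsv[...,1]>110)&(hsv[...,2]>40)
    yel[:,:290]=0;yel[:,360:]=0; yel[:150]=0; yel[245:]=0
    if yel.any():
        q=cloud(c,yel); print(n,"yel",len(q),q.round()[:12].tolist())
        v,u=np.where(yel); print(u.mean(),v.mean(),px2w(c,[(u.mean(),v.mean())],q[:,2].mean()))
    for (x,y) in boxs: row.append(cv2.resize(im[y:y+50,x:x+66],None,fx=6,fy=6,interpolation=cv2.INTER_CUBIC))
    ims.append(np.hstack(row))
cv2.imwrite("pics/crop1.png",cv2.convertScaleAbs(np.vstack(ims)[:600,:800],alpha=1.6))
```

```text
[[ 53  17  61]
 [ 24  66  81]
 [ 25 122 111]
 [ 25 113 108]
 [ 32  48  90]
 [ 72  32 104]]
top can 178 402 [563.8 -42.2 182.7] [566.1 -44.  183.1] [91. 88. 10.]
top can 189 118 [563.4 -42.8 200. ] [566.3 -44.1 197. ] [50. 50. 16.]
top can 205 207 [566.3 -44.6 209.6] [568.1 -45.9 209.5] [46. 45.  9.]
top can 213 45 [565.8 -45.4 215. ] [566.1 -44.2 216.1] [33. 33.  6.]
top yel 19 [[518.0, -10.0, 81.0], [518.0, -13.0, 80.0], [515.0, -13.0, 80.0], [515.0, -15.0, 80.0], [516.0, -18.0, 77.0], [515.0, -21.0, 80.0], [513.0, -21.0, 75.0], [513.0, -23.0, 84.0], [513.0, -26.0, 81.0], [513.0, -29.0, 77.0], [510.0, -29.0, 77.0], [510.0, -32.0, 77.0]]
318.5263157894737 232.26315789473685 [[512.21013588 -27.53234495  78.66740634]]
scene can 178 254 [576.8 -26.5 183.1] [567.2 -38.4 183.5] [89. 85. 11.]
scene can 189 115 [571.9 -30.  197.9] [565.9 -43.5 197. ] [49. 51. 16.]
scene can 205 136 [566.8 -40.6 209.7] [566.4 -41.3 209.5] [49. 46.  9.]
scene can 213 38 [568.3 -35.5 215. ] [565.6 -38.  216. ] [36. 36.  6.]
scene yel 21 [[505.0, -45.0, 80.0], [508.0, -40.0, 82.0], [505.0, -40.0, 80.0], [510.0, -38.0, 80.0], [507.0, -37.0, 80.0], [510.0, -37.0, 78.0], [508.0, -35.0, 78.0], [507.0, -31.0, 81.0], [513.0, -33.0, 78.0], [511.0, -31.0, 79.0], [508.0, -31.0, 77.0], [512.0, -28.0, 78.0]]
342.42857142857144 191.47619047619048 [[511.27225324 -28.04998387  79.64656505]]
```

View pics/crop1.png

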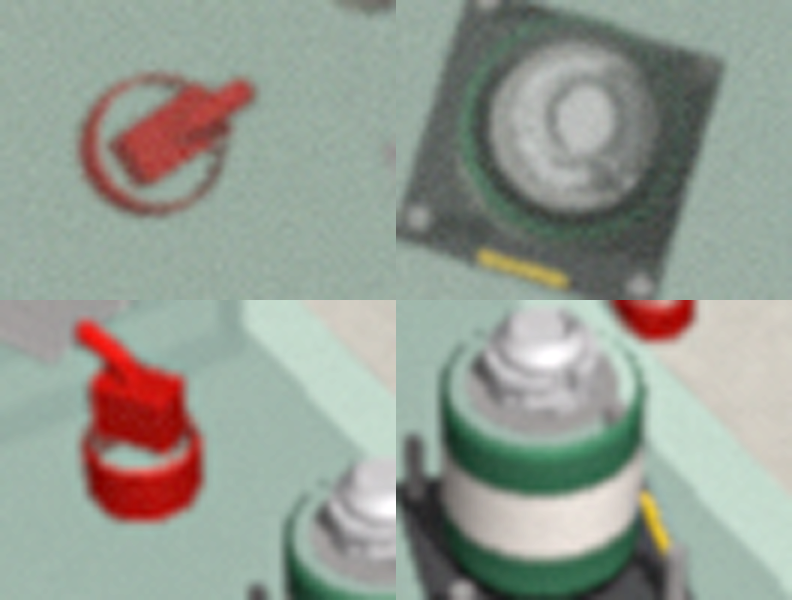

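The crop confirms it: a red spout with a ribbed collar, standing on the shelf with its collar centre near top (400.5,203.8) and its beak pointing up-right. The canister neck and the yellow strip on the cradle's near side also show clearly. Next I'll fit the spout's outline in both views.

```bash
cat >> h.py <<'E'
from scipy.optimize import minimize
S=4
def parts(x,y,th,z0):
    a=np.linspace(0,2*np.pi,48)[:-1]
    col=np.array([[31*np.cos(t),31*np.sin(t),z] for t in a for z in (0,35)])
    blk=np.array([[sx*22,sy*13,z] for sx in(1,-1) for sy in(1,-1) for z in(35,71)])
    bk=np.array([[px+dx,sy*6,z] for px,z in((8,71),(22,97)) for dx in(-4,4) for sy in(1,-1)])
    R=np.array([[np.cos(th),-np.sin(th),0],[np.sin(th),np.cos(th),0],[0,0,1]])
    return [p@R.T+[x,y,z0] for p in(col,blk,bk)]
def fit_spout(obs,x0,z0):
    # obs: list of (cam, red mask crop box)
    data=[]
    for c,(u0,v0,w,h) in obs:
        im=cv2.resize(c["color"][v0:v0+h,u0:u0+w],None,fx=S,fy=S,interpolation=cv2.INTER_LINEAR)
        hsv=cv2.cvtColor(im,cv2.COLOR_BGR2HSV)
        m=(((hsv[...,0]<9)|(hsv[...,0]>170))&(hsv[...,1]>90)).astype(np.uint8)
        m=cv2.morphologyEx(m,cv2.MORPH_CLOSE,np.ones((9,9),np.uint8))
        cs=cv2.findContours(m,cv2.RETR_EXTERNAL,cv2.CHAIN_APPROX_NONE)[0]
        f=np.zeros_like(m); cv2.drawContours(f,[max(cs,key=cv2.contourArea)],-1,1,-1)
        data.append((c,u0,v0,f))
    def model(c,u0,v0,shape,p):
        g=np.zeros(shape,np.uint8)
        for P in parts(*p,z0):
            q=(w2px(c,P)-[u0,v0]+0.5)*S-0.5
            cv2.fillConvexPoly(g,cv2.convexHull(np.round(q*16).astype(np.int32)),1,shift=4)
        return g
    def cost(p):
        s=0
        for c,u0,v0,f in data:
            g=model(c,u0,v0,f.shape,p); s+=1-(f&g).sum()/max(1,(f|g).sum())
        return s/len(data)
    r=minimize(cost,x0,method="Nelder-Mead",options=dict(initial_simplex=np.array([x0]+[np.add(x0,d) for d in((6,0,0),(0,6,0),(0,0,.3))]),xatol=.05,fatol=1e-4))
    return r.x,r.fun
E
python3 - <<'E'
from h import *
ct,cs=camera("top"),camera("scene")
ot=(ct,(380,180,50,45)); os_=(cs,(262,125,40,45))
for o in ([ot],[os_],[ot,os_]):
    p,f=fit_spout(o,[588,-233,-1.06],70); print(p[:2].round(1),np.degrees(p[2]).round(1),round(f,3))
print(read_t())
E
```

```text
[ 604.  -245.6] -98.4 0.628
[ 585.3 -246.8] -41.6 0.108
[ 585.7 -247.7] -41.2 0.372
1.25
```

```bash
python3 - <<'E'
s=open('h.py').read()
s=s.replace('''        cs=cv2.findContours(m,cv2.RETR_EXTERNAL,cv2.CHAIN_APPROX_NONE)[0]
        f=np.zeros_like(m); cv2.drawContours(f,[max(cs,key=cv2.contourArea)],-1,1,-1)
''','''        v,u=np.where(m); f=np.zeros_like(m)
        cv2.fillConvexPoly(f,cv2.convexHull(np.c_[u,v].astype(np.int32)),1)
''').replace('''        for P in parts(*p,z0):
            q=(w2px(c,P)-[u0,v0]+0.5)*S-0.5
            cv2.fillConvexPoly(g,cv2.convexHull(np.round(q*16).astype(np.int32)),1,shift=4)
''','''        q=(w2px(c,np.vstack(parts(*p,z0)))-[u0,v0]+0.5)*S-0.5
        cv2.fillConvexPoly(g,cv2.convexHull(np.round(q*16).astype(np.int32)),1,shift=4)
''')
open('h.py','w').write(s)
E
python3 - <<'E'
from h import *
ct,cs=camera("top"),camera("scene")
ot=(ct,(380,185,45,40)); os_=(cs,(268,130,34,40))
for o in ([ot],[os_],[ot,os_]):
    p,f=fit_spout(o,[588,-233,-1.06],70); print(p[:2].round(1),np.degrees(p[2]).round(1),round(f,3))
vis=[]
for c,(u,v,w,h) in(ot,os_):
    im=cv2.resize(c["color"][v:v+h,u:u+w],None,fx=8,fy=8)
    for P in parts(*p,70):
        q=(w2px(c,P)-[u,v]+.5)*8-.5
        cv2.polylines(im,[cv2.convexHull(np.round(q).astype(np.int32))],True,(255,255,0),1)
    vis.append(im)
cv2.imwrite("pics/fit.png",cv2.convertScaleAbs(np.hstack(vis),alpha=1.5))
E
```

```text
[ 590.3 -246.5] -44.8 0.334
[ 586.3 -247.3] -35.5 0.076
[ 586.8 -246.9] -41.4 0.208
```

View pics/fit.png

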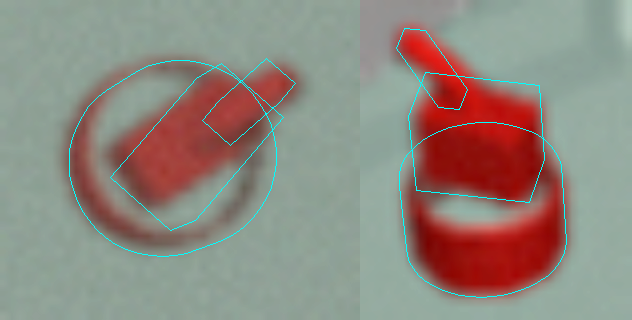

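The overlay is off in the top view because the mask misses the dim ring (true ring centre at crop pixel (168,148)). I'll loosen the mask.

Run:
```python
from h import *
import h
ct,cs=camera("top"),camera("scene")
ot=(ct,(380,185,45,40)); os_=(cs,(268,130,34,40))
src=open('h.py').read().replace("hsv[...,1]>90","im[...,2].astype(int)-np.maximum(im[...,0],im[...,1])>TH").replace("(((hsv[...,0]<9)|(hsv[...,0]>170))&(","((").replace("np.ones((9,9)","np.ones((3,3)")
src=src.replace("S=4\n","S=4\nTH=10\n"); open('h.py','w').write(src)
exec(src)
for TH in (5,15,25):
  for o in ([ot],[os_],[ot,os_]):
    p,f=fit_spout(o,[588,-233,-1.06],70); print(TH,p[:2].round(1),np.degrees(p[2]).round(1),round(f,3))
  if TH==15: pp=p
p=pp
vis=[]
for c,(u,v,w,h) in(ot,os_):
    im=cv2.resize(c["color"][v:v+h,u:u+w],None,fx=8,fy=8)
    for P in parts(*p,70):
        q=(w2px(c,P)-[u,v]+.5)*8-.5
        cv2.polylines(im,[cv2.convexHull(np.round(q).astype(np.int32))],True,(255,255,0),1)
    vis.append(im)
cv2.imwrite("pics/fit2.png",cv2.convertScaleAbs(np.hstack(vis),alpha=1.5))
```

```text
5 [ 589.7 -245.3] -51.2 0.067
5 [ 587.3 -245.5] -54.7 0.055
5 [ 588.4 -244.7] -53.3 0.069
15 [ 590.7 -245.9] -56.8 0.201
15 [ 586.8 -245.9] -46.8 0.054
15 [ 587.7 -245.6] -49.8 0.132
25 [ 590.5 -246.6] -45.9 0.338
25 [ 586.7 -246.7] -40.2 0.07
25 [ 587.  -246.2] -44.2 0.205
```

View pics/fit2.png

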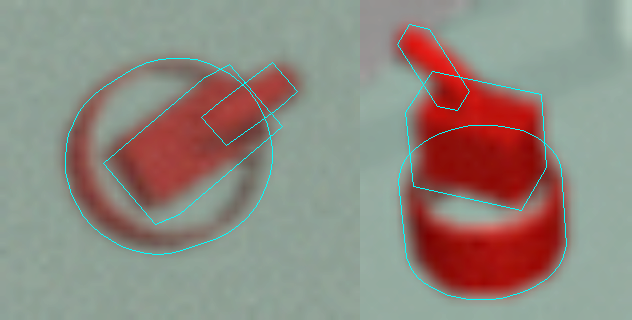

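Estimate: spout axis at (588.5,-244.5), beak at -54°; canister axis (566,-43), mark direction 164°. The nearest start is 164+120 = -76° (tool yaw 104°). Now the grasp.

Run:
```python
from h import *
r=np.radians
command_gripper(0.65,20)
p=read_position(); line_to([p[0],p[1],330],v=250)
move_to([588.5,-244.5,230],[np.pi,0,r(126)])
line_to([588.5,-244.5,131],v=100)
print(read_t(),read_force().round(2) if hasattr(read_force(),'round') else read_force())
command_gripper(0.0,20)
print(read_t(),read_finger_gap()*94,read_grasp_force(),read_force(),read_ft_torque())
c=camera("scene"); cv2.imwrite("pics/g.png",cv2.resize(c["color"][90:210,220:380],None,fx=5,fy=5,interpolation=cv2.INTER_CUBIC))
print(w2px(c,read_position())-[220,90], read_joint_positions())
```

```text
6.9083 [ 0.04 -0.22 -0.17]
7.5417 26.30753674071655 19.68552142381668 [ 0.2133776  -0.23456558  1.82401368] [-0.01495151  0.03706738  0.02177243]
[[61.83992984 55.28919011]] [-4.51226136e-01  5.79051998e-01  1.35332322e+00  9.75720903e-06
  1.20910461e+00 -1.07954894e+00]
```

View pics/g.png

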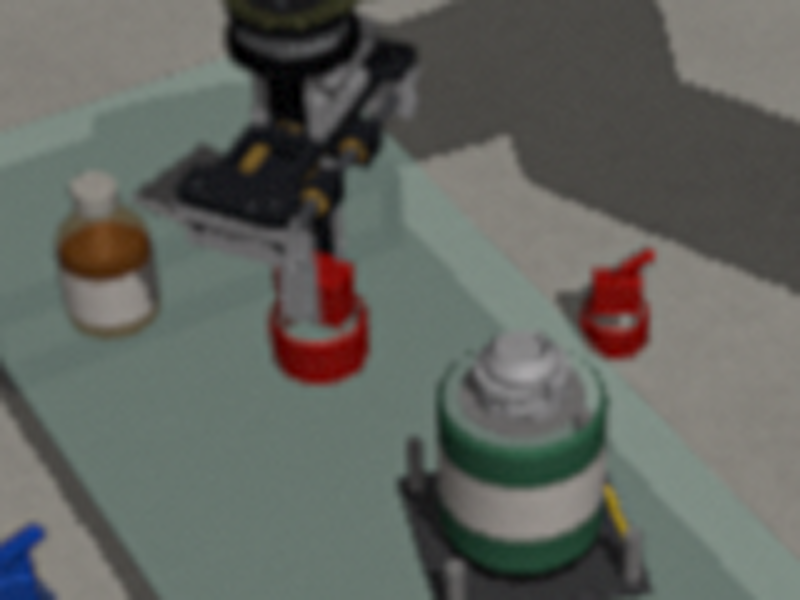

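Grasped: the gap is 26.3 mm and the fingers sit on the block (crop pixel (310,290)) above the collar. I'll lift, measure the collar's offset under the TCP, and go above the neck.

```bash
cat >> h.py <<'E'
def collar_off():
    """offset (mm) of collar along tool/spout x, from scene-camera u extents of the red collar"""
    c=camera("scene"); p=np.array(read_position()); yaw=read_eef_rot()[2]-np.pi
    a=np.linspace(0,2*np.pi,73)
    def ring(o): return w2px(c,[[p[0]+o*np.cos(yaw)+31*np.cos(t),p[1]+o*np.sin(yaw)+31*np.sin(t),p[2]-61+12] for t in a])
    q=ring(0); u0,v0=q.min(0).astype(int)-6; u1,v1=q.max(0).astype(int)+7
    im=cv2.resize(c["color"][v0:v1,u0:u1],None,fx=4,fy=4).astype(int)
    m=im[...,2]-np.maximum(im[...,0],im[...,1])>50
    rows=slice(int((q[:,1].mean()-2-v0)*4),int((q[:,1].mean()+4-v0)*4))
    us=[]
    for r in m[rows]:
        k=np.where(r)[0]
        if len(k): us.append((k[0]+k[-1]+1)/8-.5+u0)
    w=(q[:,0].min()+q[:,0].max())/2; w1=ring(5); w1=(w1[:,0].min()+w1[:,0].max())/2
    return (np.median(us)-w)/((w1-w)/5), len(us)
E
python3 - <<'E'
from h import *
r=np.radians
print(collar_off(), "at shelf")
p=read_position(); line_to([p[0],p[1],325],v=150)
print(read_force(),read_grasp_force())
move_to([566,-43,325],[np.pi,0,r(104)])
print(collar_off(),read_t(),read_force(),read_ft_torque(),read_finger_gap()*94)
c=camera("scene"); cv2.imwrite("pics/above.png",cv2.resize(c["color"][60:220,240:400],None,fx=3.75,fy=3.75,interpolation=cv2.INTER_CUBIC))
E
```

```text
(np.float64(-2.8314902044600663), 24) at shelf
[ 0.24365191 -0.90177837 -0.14621939] 19.691179990768433
(np.float64(-4.5526289852037225), 24) 9.9583 [-0.26534451 -0.75888336 -1.77654563] [-0.04660529  0.07496451  0.02012262] 26.262575183252896
```

View pics/above.png

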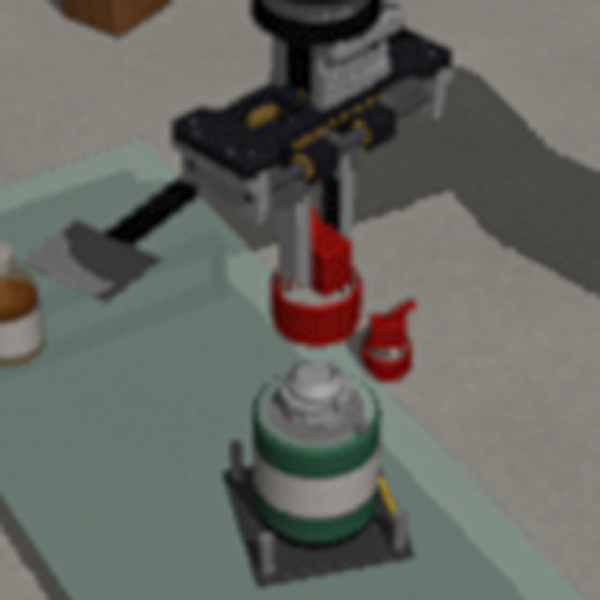

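The spout is in hand above the neck: collar at crop (316,308), neck at (317,385), nothing else nearby. The collar sits about 3 mm back along the block, so I'll compensate and go down with force feedback.

```bash
cat >> h.py <<'E'
OFF=3.2
def go(ax,th,z,v=60):
    d=np.array([np.cos(th),np.sin(th)])
    line_to([*(np.array(ax)+OFF*d),z],[np.pi,0,th+np.pi],v=v)
def ft(base=0,n=4):
    w=[]
    for _ in range(n): w.append(np.r_[read_force(),read_ft_torque()]); sleep(0.01)
    return np.mean(w,0)-base
E
python3 - <<'E'
from h import *
th=np.radians(-76); ax=np.array([566.,-43.])
go(ax,th,284,100); sleep(.2)
base=ft(); print(read_t(),base.round(2)); np.save("base.npy",base)
z=284
while z>257.5:
    z-=1.5
    go(ax,th,z,30); f=ft(base)
    print(round(z,1),f.round(2).tolist(),ax.round(1))
    if f[2]>4: break
    if np.hypot(*f[:2])>1.0: ax=ax+np.clip(f[:2]*0.25,-1,1)
print(read_t(),read_position()); np.save("st.npy",[*ax,z])
E
```

```text
10.8 [ 0.41 -0.02 -0.48 -0.06  0.05  0.02]
282.5 [-0.57, -0.04, 0.17, -0.02, -0.0, 0.01] [566. -43.]
281.0 [-0.6, -0.39, -0.04, -0.01, -0.0, 0.02] [566. -43.]
279.5 [-0.49, -0.11, -0.18, -0.02, 0.0, -0.0] [566. -43.]
278.0 [-0.47, -0.05, 0.13, -0.02, -0.02, -0.01] [566. -43.]
276.5 [-0.43, 0.22, -0.06, -0.02, -0.02, -0.03] [566. -43.]
275.0 [-0.2, -0.06, -0.33, -0.02, 0.0, 0.01] [566. -43.]
273.5 [-0.38, 0.36, 0.25, -0.01, -0.01, -0.01] [566. -43.]
272.0 [-0.07, 0.06, 0.25, -0.02, 0.01, -0.01] [566. -43.]
270.5 [-0.46, -0.28, -0.26, -0.0, -0.03, -0.01] [566. -43.]
269.0 [-0.58, -0.13, -0.21, -0.0, -0.01, -0.02] [566. -43.]
267.5 [-0.8, 0.13, 0.21, 0.01, -0.01, -0.02] [566. -43.]
266.0 [-0.83, 0.26, -0.26, 0.02, 0.07, -0.06] [566. -43.]
264.5 [-1.02, 0.41, -0.17, 0.06, 0.15, -0.01] [566. -43.]
263.0 [-0.41, 0.11, -0.48, 0.05, 0.05, -0.01] [565.7 -42.9]
261.5 [-0.29, -0.11, -0.03, 0.01, 0.01, -0.04] [565.7 -42.9]
260.0 [-1.1, -0.28, 3.11, 0.07, 0.12, -0.01] [565.7 -42.9]
258.5 [-0.29, 0.29, 5.34, 0.11, -0.04, -0.02] [565.5 -43. ]
15.6167 [566.38923901 -46.06202528 258.78371083]
```

Run:
```python
from h import *
base=np.load("base.npy"); x,y,z=np.load("st.npy"); ax=np.array([x,y]); th=np.radians(-76); t0=th
while np.degrees(th-t0)<100:
    th+=np.radians(2.5); go(ax,th,z,40); f=ft(base,3)
    k=0
    while f[2]<2 and k<6:   # lost support: follow down
        k+=1; z-=0.8; go(ax,th,z,30); f=ft(base,3)
    print(round(np.degrees(th-t0),1),round(z,1),f.round(2)[[0,1,2,5]].tolist(),round(read_t(),2))
    if z<255 or abs(f[5])>.3 or f[2]>9: break
    if np.hypot(*f[:2])>1.0: ax=ax+np.clip(f[:2]*0.2,-.5,.5)
    if f[2]>6: z+=.5
np.save("st.npy",[*ax,z,th])
```

```text
2.5 258.5 [-0.23, 0.76, 5.3, -0.06] 15.89
5.0 258.5 [-0.09, 0.85, 5.85, -0.06] 16.17
7.5 258.5 [0.49, 0.36, 5.56, -0.06] 16.44
10.0 258.5 [-0.36, 0.7, 5.86, -0.07] 16.72
12.5 258.5 [-0.87, 0.75, 5.31, -0.06] 16.99
15.0 258.5 [-0.11, 0.8, 5.16, -0.07] 17.27
17.5 258.5 [-0.29, 0.59, 5.56, -0.08] 17.54
20.0 258.5 [0.08, 0.43, 5.28, -0.05] 17.82
22.5 258.5 [-0.48, 0.7, 4.99, -0.06] 18.09
25.0 258.5 [-0.45, 0.45, 5.5, -0.09] 18.37
27.5 258.5 [-0.75, 0.75, 5.32, -0.06] 18.64
30.0 258.5 [-0.91, 0.76, 5.04, -0.06] 18.92
32.5 258.5 [-0.22, 0.38, 5.13, -0.09] 19.19
35.0 258.5 [-0.24, 0.19, 4.97, -0.07] 19.47
37.5 258.5 [-0.2, 0.02, 5.02, -0.03] 19.74
40.0 253.7 [-1.35, -0.14, -0.25, -0.05] 21.67
```

The drop came at 40°. Now I'll go down to the thread's start (TCP about 251).

Run:
```python
from h import *
base=np.load("base.npy"); x,y,z,th=np.load("st.npy"); ax=np.array([x,y])
while z>248.5:
    z-=0.8; go(ax,th,z,30); f=ft(base,4)
    print(round(z,1),f.round(2).tolist(),round(read_t(),2))
    if f[2]>3 or abs(f[5])>.3: break
    if np.hypot(*f[:2])>1.2: ax=ax+np.clip(f[:2]*0.2,-.4,.4)
np.save("st.npy",[*ax,z,th])
```

```text
252.9 [-1.2, -0.3, -0.05, -0.02, 0.11, -0.03] 21.95
252.1 [-0.87, -0.09, -0.04, 0.05, -0.0, -0.04] 22.23
251.3 [-0.51, 0.11, 0.69, 0.02, 0.03, -0.02] 22.52
250.5 [-0.78, -0.09, 2.22, 0.02, 0.04, -0.01] 22.8
249.7 [-0.43, 0.24, 3.63, 0.03, 0.05, -0.0] 23.08
```

Run:
```python
from h import *
base=np.load("base.npy"); x,y,z,th=np.load("st.npy"); ax=np.array([x,y]); t0=th
T=[]
while np.degrees(t0-th)<80:
    s=2.5 if abs(np.degrees(t0-th))<45 and (not T or abs(T[-1])<.15) else 1.0
    th-=np.radians(s); z-=3.5*s/60; go(ax,th,z,40); f=ft(base,3); T.append(f[5])
    print(round(np.degrees(t0-th),1),round(z,1),f.round(2)[[0,1,2,5]].tolist(),round(read_t(),2))
    if abs(f[5])>.3 or f[2]>9 or f[2]<-6: break
    if f[2]<1: z-=.3
    if f[2]>4.5: z+=.3
    if np.hypot(*f[:2])>1.2: ax=ax+np.clip(f[:2]*0.2,-.4,.4)
np.save("st.npy",[*ax,z,th])
```

```text
2.5 249.6 [-0.72, -0.49, 3.64, -0.0] 23.36
5.0 249.4 [-0.07, -1.36, 4.26, 0.04] 23.63
7.5 249.3 [-0.85, -0.51, 4.14, -0.01] 23.91
10.0 249.1 [-0.66, -0.75, 4.18, 0.02] 24.18
12.5 249.0 [-0.11, -0.61, 4.67, 0.01] 24.46
15.0 249.1 [-0.11, -0.56, 3.68, -0.0] 24.73
17.5 249.0 [-0.26, -0.91, 3.56, -0.01] 25.01
20.0 248.8 [-0.18, -1.08, 2.93, 0.01] 25.28
22.5 248.7 [-0.29, -0.95, 3.63, 0.01] 25.56
25.0 248.5 [-0.59, -0.58, 3.31, -0.01] 25.83
27.5 248.4 [-0.58, -0.61, 3.83, -0.01] 26.11
30.0 248.2 [-0.31, -0.79, 3.42, 0.01] 26.38
32.5 248.1 [-0.12, -0.17, 3.7, -0.01] 26.66
35.0 248.0 [0.2, -0.01, 3.96, 0.02] 26.93
37.5 247.8 [-0.34, 0.19, 3.54, 0.01] 27.21
40.0 247.7 [-0.99, -0.16, 3.97, 0.01] 27.48
42.5 247.5 [-0.96, 0.16, 3.26, 0.0] 27.76
45.0 247.4 [-0.33, 0.53, 3.18, 0.02] 28.03
47.5 247.2 [-1.34, 0.22, 3.41, 0.02] 28.31
48.5 247.2 [-0.33, 0.47, 3.47, 0.02] 28.58
49.5 247.1 [0.45, 0.28, 3.7, 0.02] 28.86
50.5 247.1 [0.11, 0.88, 3.36, 0.01] 29.13
51.5 247.0 [0.13, 0.82, 2.99, 0.0] 29.41
52.5 246.9 [0.24, 0.6, 2.99, 0.02] 29.68
53.5 246.9 [0.22, 1.19, 3.51, 0.05] 29.96
54.5 246.8 [-0.19, 1.39, 3.17, 0.05] 30.23
55.5 246.8 [0.16, 0.82, 3.11, 0.02] 30.51
56.5 246.7 [-0.04, 0.64, 3.79, 0.03] 30.78
57.5 246.6 [0.14, 1.28, 2.95, 0.09] 31.06
58.5 246.6 [-0.18, 1.2, 2.97, 0.11] 31.33
59.5 246.5 [0.78, 1.16, 3.49, 0.14] 31.61
60.5 246.5 [0.21, 0.54, 3.4, 0.16] 31.88
61.5 246.4 [1.45, 0.1, 3.41, 0.2] 32.16
62.5 246.4 [0.03, -0.47, 3.32, 0.24] 32.43
63.5 246.3 [0.22, -0.95, 3.57, 0.28] 32.71
64.5 246.2 [1.06, -0.71, 3.73, 0.33] 32.98
```

It reached the hard stop at about 57°, 3.5 mm further down. I'll ease off the twist, release, retreat and check.

Run:
```python
from h import *
base=np.load("base.npy"); x,y,z,th=np.load("st.npy"); ax=np.array([x,y])
for i in range(6):
    th+=np.radians(1); go(ax,th,z,30); f=ft(base,3); print(f.round(2)[[0,1,2,5]])
    if f[5]<.07: break
go(ax,th,z+.8,20); print(ft(base).round(2)[[0,1,2,5]])
command_gripper(0.6); print(read_finger_gap()*94,ft(base).round(2))
p=read_position(); line_to([p[0],p[1],370],v=120)
move_to([400,250,370],[np.pi,0,th+np.pi])
sleep(.3)
vis=[]
for n,(u,v) in(("top",(290,175)),("scene",(290,130))):
    c=camera(n); vis.append(cv2.resize(c["color"][v:v+80,u:u+66],None,fx=6,fy=6,interpolation=cv2.INTER_CUBIC))
    im=c["color"].astype(int); m=im[...,2]-np.maximum(im[...,0],im[...,1])>15
    P=cloud(c,m); P=P[np.hypot(P[:,0]-566,P[:,1]+43)<50]
    print(n,P[:,2].max().round(),[ (lo,P[(P[:,2]>lo)&(P[:,2]<lo+12)].mean(0).round(1).tolist()) for lo in(212,250,266)])
cv2.imwrite("pics/done.png",cv2.convertScaleAbs(np.hstack(vis),alpha=1.4))
print(read_t(),np.degrees(th))
for n in("top","scene"):
  for t in("mug","amber_bottle","scraper"): print(n,t,[(round(d["conf"],2),np.round(d["centre"]).tolist()) for d in recognise(n,t)][:1])
```

```text
[ 0.79 -0.57  3.3   0.27]
[ 1.06 -0.23  4.06  0.24]
[1.2  0.06 4.02 0.19]
[1.29 0.   3.81 0.13]
[0.73 0.33 3.35 0.05]
[0.76 0.09 2.87 0.06]
56.50646467016129 [-0.96  0.27  0.03  0.02  0.02 -0.03]
top 285.0 [(212, [559.2, -38.0, 219.1]), (250, [564.9, -41.7, 257.1]), (266, [564.8, -53.8, 272.3])]
scene 286.0 [(212, [572.4, -27.6, 218.1]), (250, [567.9, -36.8, 257.2]), (266, [565.4, -51.8, 273.0])]
38.1833 -95.50000000000001
top mug [(0.72, [596.0, 272.0, 100.0])]
top amber_bottle [(0.58, [670.0, -339.0, 137.0])]
top scraper [(0.85, [560.0, -421.0, 79.0])]
scene mug [(0.92, [596.0, 262.0, 124.0])]
scene amber_bottle [(0.9, [689.0, -328.0, 124.0])]
scene scraper [(0.62, [563.0, -427.0, 81.0])]
```

View pics/done.png

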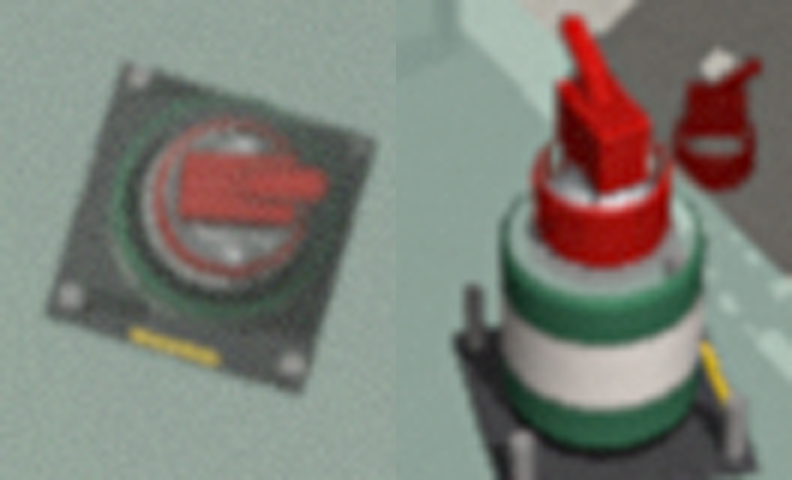

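The spout sits upright and low on the canister (scene crop (605,190)). Its top is at about 285 mm, against 283.5 expected when home, and the bystanders have not moved. Handing in.

```bash
python3 -c "
from station import *
print(finish_job())"
```

```text
the job is handed in; nothing more can be done
None
```

I screwed the red spout fully home on the canister, let go and handed the job in at about 38 s: the thread dropped in after 40° backwards, the hard stop came about 57° clockwise, and I pressed with at most about 6 N and twisted with at most 0.33 N m.

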